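Pair the instrument tins with their lids

TASK

Three steel instrument tins stand open to dust after washing: put each lid on the tin it was made for, pushed fully down and level. The long lid was left on the square tin by mistake; the square and round lids lean on the white draining stand. Leave the tins where they stand and do not disturb the bottle, beaker and flask beside them.

Things in the scene. Friction and masses are not known exactly. Their poses are not given: they have to be found in the camera images.
- long_tin: Bare steel open-topped tin, 50 mm high, sheet 2.5 mm, loose, about 0.3 kg, standing upright. Origin: centre of its underside, z up. Oblong, 68 mm along its x by 120 mm along its y.
- square_tin: Bare steel open-topped tin, 50 mm high, sheet 2.5 mm, loose, about 0.3 kg, standing upright. Origin: centre of its underside, z up. Square, 68 by 68 mm along its x and y. At the start the long lid sits over it.
- round_tin: Bare steel open-topped tin, 50 mm high, sheet 2.5 mm, loose, about 0.3 kg, standing upright. Origin: centre of its underside, z up. Round, 73 mm across.
- long_lid: Bare steel skirted lid, oblong, outside 80 mm along x by 132 mm along y, about 0.14 kg. Sheet 2.5 mm, 17 mm high without the handle, hollow 14.5 mm deep. Origin: centre of its lower (open) edge; z out through the handle. Fully on its tin the origin is 35.5 mm above the tin's underside; skirt play 3.5 mm a side. It starts lying level and loose on the square tin, a little off centre.
- square_lid: Bare steel skirted lid, square, outside 80 by 80 mm, about 0.1 kg. Sheet 2.5 mm, 17 mm high without the handle, hollow 14.5 mm deep. Origin: centre of its lower (open) edge; z out through the handle. Fully on its tin the origin is 35.5 mm above the tin's underside; skirt play 3.5 mm a side. Starts face up in either bay of the stand, held only by the ledge: z 35 degrees off vertical, y level along the ledge.
- round_lid: Bare steel skirted lid, round, outside 85 mm across, about 0.1 kg. Sheet 2.5 mm, 17 mm high without the handle, hollow 14.5 mm deep. Origin: centre of its lower (open) edge; z out through the handle. Fully on its tin the origin is 35.5 mm above the tin's underside; skirt play 3.5 mm a side. Starts face up in either bay of the stand, held only by the ledge: z 35 degrees off vertical, y level along the ledge.
- long_lid_bar (a point): Centre of the black bar handle on this lid, over the lid's centre, 42 mm above its lower edge. Bar 60 mm long (along the lid's y), 12 mm wide, 12 mm high, on two thin posts 40 mm apart, 19 mm of free space under it. Axes as the lid's.
- square_lid_bar (a point): Centre of the black bar handle on this lid, over the lid's centre, 42 mm above its lower edge. Bar 60 mm long (along the lid's y), 12 mm wide, 12 mm high, on two thin posts 40 mm apart, 19 mm of free space under it. Axes as the lid's.
- round_lid_bar (a point): Centre of the black bar handle on this lid, over the lid's centre, 42 mm above its lower edge. Bar 60 mm long (along the lid's y), 12 mm wide, 12 mm high, on two thin posts 40 mm apart, 19 mm of free space under it. Axes as the lid's.
- drain_stand: White plastic stand, fixed, 250 mm wide (y), 110 mm deep, 111 mm high at the back. Its board faces -x and slopes up to +x at 35 degrees, with a ledge 10 mm high along the lower edge; two bays, one lid each, centred 60 mm to either side of the origin and 12 mm to -x, board surface there 73 mm high. Origin: centre of its foot on the worktop.
- amber_bottle: Loose bystander, to be left standing where it is. Origin: centre of its underside. Small brown bottle with black cap, 49 mm across, 99 mm high.
- glass_beaker: Loose bystander, to be left standing where it is. Origin: centre of its underside. Clear glass beaker, 54 mm across, 70 mm high.
- glass_flask: Loose bystander, to be left standing where it is. Origin: centre of its underside. Clear conical flask, 64 mm across, 102 mm high.
There are look-alikes about, which are no part of the job. What is shaped like the square_lid but purple or red is not meant.

How it is judged:
By the outcome, as a careful person would: the job done as asked, in the order asked, and still so for the second after the job is handed in, with the robot touching nothing.
It also fails if it takes over 72 s, if anything falls off the work surface, if the arm or the gripper's body presses on something with over 40 N, if the wrist force passes 120 N, or if a joint passes its speed limit or range.

ROBOT

A 6-joint arm with a two-finger parallel gripper is mounted at the origin on a cart in front of the work surface, level with it; the furniture and walls round the work are solid. World frame = base frame: x ahead of the robot, y to its left, z up, the work surface at z = 0. Lengths are in m, angles in rad, forces in N, time in s.
With the tool pointing down it reaches from about 0.35 to 0.775 m from the base axis. Payload 7.3 kg.
Tool frame: the origin (TCP) lies on the front face of the gripper's body, between the roots of the fingers; the fingertips stand 66 mm ahead of it and the grasp point (between the pads) lies 47 mm ahead of it; z points along the fingers, y is the line along which they close (so a half turn about z gives the same grasp; the last joint's range is limited). The gripper opens to 92 mm and grips with 3 to 60 N. Pads are 19 mm wide; open, the fingers measure 130 mm over their backs; the gripper's body (75 mm by 190 mm) begins 47 mm behind the grasp point.
Start: joints at [1.097, 0.342, 1.524, -0, 1.275, -0.146], TCP at [0.169, 0.497, 0.292] pointing down, gripper open.
Joint ranges: [-2.53, 2.53], [-0.77, 2.02], [0.04, 2.7], [-1, 4.14], [0.28, 2.66], [-3.11, 3.11]. Speed limits (rad/s): [2.57, 2.57, 3.14, 3.14, 3.14, 3.14].

INTERFACE

Orientations are given as a unit quaternion [w, x, y, z].
In Python, from bench import get_state, capture, ticket gives the robot as it stands. The module is installed in compiled form; this text tells all that it offers.
- The arm moves only by the shell command python3 -m inch 'ROWS'. ROWS is JSON, a list of rows, each a list of 7 numbers: the shift along the tool's x, y, z in m, then the turn, a rotation vector about the tool's x, y, z in degrees, then the closure, from -1 (fully open) to 1 (shut). In form: [[x, y, z, rx, ry, rz, jaw], ...]. A call has 1 to 10 rows; each row is the pose to reach, as a shift and turn from the pose commanded when the call began, along the tool's axes at that moment; what a row does not reach only later rows make up. A row lasts 1/10 s, in which the tool goes at most 50 mm and 8.59 degrees, less where a joint would pass 70% of its speed; a pose out of reach is approached as far as the arm can. A call with a gripper value outside its range is refused whole. The fingers move at their own pace and stop on an object; the grip force is fixed at half the most. Time passes only in rows, so rows that repeat a pose let the fingers close. It gives the time, the measured TCP pose, the force, the opening and the grip force at its end, in the units of the state.
- get_state(): the state, without advancing time (a new reading comes with each control period).
- capture(name): name is "scene" or "top" or "wrist"; returns a dict with "color" (384x512x3 uint8, red, green, blue), "z_map" (384x512 float32, m along the optical axis (not along the pixel's ray), 0 where there is no reading), "vertical_fov" (degrees; the focal length in pixels is half the picture's height over the tangent of half this angle, whatever the lens; pixels are square), "cx", "cy" (the principal point, pixels), "R" (3x3) and "t" (3): a world point X has camera coordinates R X + t; the wrist camera has in their place "T_tool_cam" (4x4, takes a point from camera to tool coordinates, whose origin is the TCP and whose axes are the flange's). Camera axes: x right, y down, z forward; pixel columns grow to the right and rows downward; lengths in m; the calibration is good to about 2 mm. A picture is of the moment at which its call begins: read the wrist's pose just before it.
- ticket.sign_off(): hands the job in; it is judged then, once.
The state is a dict: "clock": time; "q": joint angles; "dq": joint speeds; "tau": joint torques, N m; "eef_pos": TCP position; "orientation": TCP orientation; "wrist_force": force on the tool from outside, world axes, zero at the start; "ft_torque": the same for the moment, N m; "gripper_width": finger opening in m; "finger_force": force on a finger pad.
Only numpy, scipy, OpenCV 4.12 (cv2) and the standard library are available. Lean on these libraries where they do the work, as an engineer would, in place of code of your own. Each camera call takes 0.05 s, during which the arm holds its last target. There are 200 camera calls.

## Working session

There is one attempt and no reset: what is moved stays moved. The work goes in short steps, Python scripts to look and compute and a shell command to move; the robot and the scene stay as the last step left them, time stands still between calls to the robot, and variables do not carry over. Pictures are saved under pics/ and viewed, at most 13 in all, crops included, and the job is handed in when it is done.

```bash
mkdir -p pics
cat > h.py <<'E'
import numpy as np, cv2
from bench import get_state, capture
from scipy.spatial.transform import Rotation as Ro
def K(c):
    f=c["color"].shape[0]/2/np.tan(np.radians(c["vertical_fov"])/2); return f,c["cx"],c["cy"]
def pose():
    s=get_state(); w,x,y,z=s["orientation"]; return Ro.from_quat([x,y,z,w]).as_matrix(),np.array(s["eef_pos"])
def cam(name):
    R,p=pose(); c=capture(name)
    if name=="wrist":
        T=np.array(c["T_tool_cam"]); c["Rc"]=R@T[:3,:3]; c["o"]=R@T[:3,3]+p
    else:
        c["Rc"]=np.array(c["R"]).T; c["o"]=-c["Rc"]@np.array(c["t"])
    return c
def cloud(c):
    f,cx,cy=K(c); z=c["z_map"]; v,u=np.mgrid[:z.shape[0],:z.shape[1]]
    P=np.stack([(u-cx)/f*z,(v-cy)/f*z,z],-1)@c["Rc"].T+c["o"]; P[z==0]=np.nan; return P
def ray(c,u,v,h):
    f,cx,cy=K(c); d=c["Rc"]@np.array([(u-cx)/f,(v-cy)/f,1]); return c["o"]+d*(h-c["o"][2])/d[2]
def save(c,n): cv2.imwrite("pics/"+n,c["color"][:,:,::-1])
E
python3 - <<'E'
from h import *
import pickle
s=get_state(); print(s["clock"],s["orientation"])
for n in("scene","top"):
    c=cam(n); save(c,n+"0.png"); pickle.dump(c,open(n+"0.pkl","wb")); print(n,c["o"],c["vertical_fov"])
E
```

```text
0.0 [-2.19951722e-04  1.63131398e-01  9.86604050e-01 -7.39827906e-04]
scene [-0.50717772 -0.61493106  0.83405646] 46.08986486399992
top [0.4516482  0.05096351 1.18934372] 50.91187665724943
```

View pics/scene0.png

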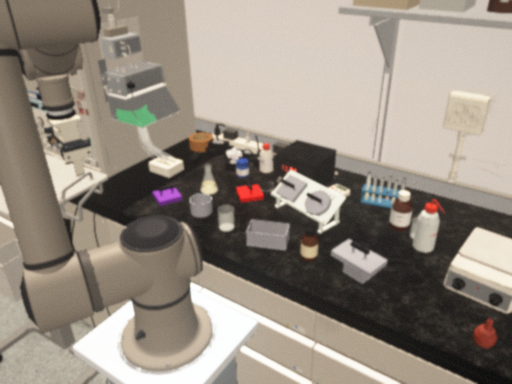

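View pics/top0.png

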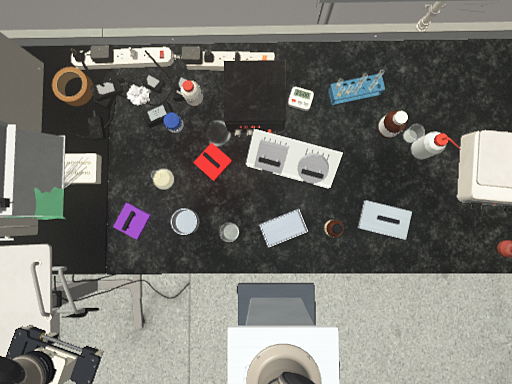

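The scene and top views show these positions (top-view pixels):
- **Long lid:** on the square tin at (385,219).
- **Tins:** long tin at (284,228), round tin at (184,221).
- **Stand:** square lid in the left bay (271,157), round lid in the right bay (315,167).
- **Bystanders:** beaker (229,232), bottle (333,228), flask (163,179).

Could be taken for the square lid: purple (131,220), red (212,161), and grey steel (271,157). The grey one on the stand matches the description. The long lid (385,219) is the only grey oblong lid.

Run:
```python
from h import *
import pickle
c=pickle.load(open("top0.pkl","rb")); P=cloud(c)
im=c["color"][120:260,110:430]; cv2.imwrite("pics/crop0.png",cv2.resize(im[:,:,::-1],None,fx=2.5,fy=2.5,interpolation=cv2.INTER_CUBIC))
H=np.nan_to_num(P[...,2]); print("table z",np.median(H[230:260,120:170]))
m=((H>.02)&(H<.2)).astype(np.uint8)
n,l,st,ce=cv2.connectedComponentsWithStats(m)
for i in range(1,n):
    x,y,w,h,a=st[i]
    if a<60 or y<110 or x<110 or x>430: continue
    Q=P[l==i]; r=cv2.minAreaRect(Q[:,:2].astype(np.float32)*1000)
    print(st[i],ce[i].round(),"ctr",np.round(r[0]),"size",np.round(r[1]),"ang %.1f"%r[2],"z50/99",np.percentile(Q[:,2],[50,99]).round(3))
# dark bars
g=c["color"].max(2)
for nm,(x0,y0,x1,y1) in dict(long=(362,200,410,240),sq=(255,143,290,178),rd=(296,150,334,185)).items():
    b=(g[y0:y1,x0:x1]<70)&(H[y0:y1,x0:x1]>.05); v,u=np.nonzero(b)
    Q=P[y0:y1,x0:x1][b]; r=cv2.minAreaRect(Q[:,:2].astype(np.float32)*1000); print(nm,len(u),u.mean()+x0,v.mean()+y0,Q.mean(0).round(4),r)
```

```text
table z 0.00038008825860968987
[379 111  29  27 577] [393. 123.] ctr [ 726. -312.] size [62. 55.] ang 43.4 z50/99 [0.094 0.129]
[405 124  56  35 895] [428. 142.] ctr [ 673. -400.] size [118.  53.] ang 32.0 z50/99 [0.1   0.168]
[202 152  18  17  94] [211. 160.] ctr [635. 204.] size [67. 21.] ang 52.9 z50/99 [0.048 0.052]
[151 170  21  19 292] [161. 178.] ctr [580. 347.] size [50. 53.] ang 39.4 z50/99 [0.048 0.104]
[ 358  201   54   39 1422] [385. 220.] ctr [ 457. -287.] size [133.  81.] ang 75.7 z50/99 [0.053 0.086]
[171 209  28  26 178] [183. 221.] ctr [455. 278.] size [74. 71.] ang 89.9 z50/99 [0.047 0.054]
[260 209  48  39 195] [286. 229.] ctr [435.  -3.] size [ 69. 121.] ang 21.5 z50/99 [0.049 0.055]
[121 212  17  21 111] [129. 221.] ctr [454. 440.] size [18. 67.] ang 52.5 z50/99 [0.047 0.051]
[325 220  19  18 277] [334. 228.] ctr [ 434. -144.] size [47. 46.] ang 1.6 z50/99 [0.075 0.103]
[220 223  19  19 104] [227. 233.] ctr [425. 148.] size [50. 50.] ang 89.1 z50/99 [0.067 0.074]
[257 356  54  28 818] [280. 370.] ctr [53.  3.] size [ 86. 149.] ang 5.6 z50/99 [0.061 0.197]
long 73 387.83561643835617 219.24657534246575 [ 0.4586 -0.285   0.0836] ((458.35296630859375, -285.7374267578125), (55.73627471923828, 8.938453674316406), 76.76908111572266)
sq 84 268.70238095238096 161.33333333333334 [0.6152 0.0374 0.113 ] ((615.71142578125, 36.825706481933594), (56.31229782104492, 11.148241996765137), 74.45278930664062)
rd 85 312.1294117647059 173.36470588235295 [ 0.5818 -0.0785  0.113 ] ((582.3182373046875, -78.3055419921875), (55.83928298950195, 11.006739616394043), 74.09956359863281)
```

View pics/crop0.png

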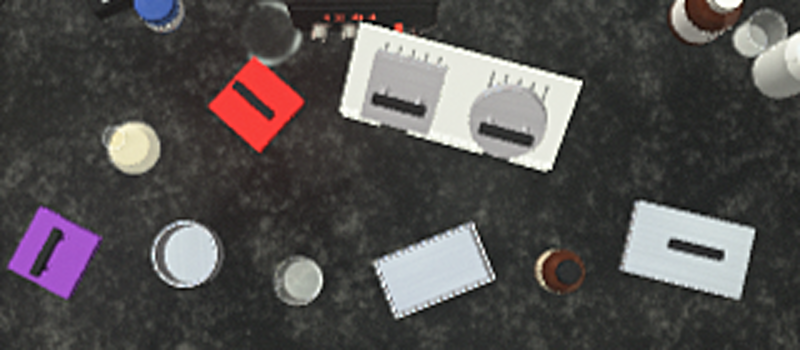

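The crop confirms my choice: the bay lids are grey, and the square one is on the left with the round one on the right. The look-alikes are red at (257,103) and purple at (54,252). I'll move above the long lid first.

```bash
cat >> h.py <<'E'
def tool(yd,tilt=0,grasp=None,tcp=None):
    """yd: heading deg of tool y; tilt: fingers swung so tool z leans towards heading yd; grasp point or tcp"""
    a=np.radians(yd); h=np.array([np.cos(a),np.sin(a),0]); u=np.array([0,0,1.]); t=np.radians(tilt)
    z=-u*np.cos(t)+h*np.sin(t); y=h*np.cos(t)+u*np.sin(t); x=np.cross(y,z)
    R=np.stack([x,y,z],1); return R,(np.array(grasp)-R@[0,0,.047] if tcp is None else np.array(tcp))
def rows(*seq,start=None):
    R,p=start or pose()
    for R2,p2 in seq:
        s=R.T@(p2-p); r=np.degrees(Ro.from_matrix(R.T@R2).as_rotvec())
        print("shift",s.round(4),"turn",r.round(1)," steps~",int(np.ceil(max(np.linalg.norm(s)/.05,np.linalg.norm(r)/8.59))))
        R,p=R2,p2
E
python3 - <<'E'
from h import *
rows(tool(30,tcp=(.43,.15,.29)),tool(-13.5,tcp=(.435,-.27,.25)))
E
```

```text
shift [-0.3589 -0.2443  0.0019] turn [-0.1  0.  41.2]  steps~ 9
shift [-0.3662 -0.2057  0.04  ] turn [ 0.   0.  43.5]  steps~ 9
```

```bash
python3 -m inch '[[-0.359,-0.244,0.002,0,0,41.2,0],[-0.359,-0.244,0.002,0,0,41.2,0],[-0.359,-0.244,0.002,0,0,41.2,0],[-0.359,-0.244,0.002,0,0,41.2,0],[-0.359,-0.244,0.002,0,0,41.2,0],[-0.359,-0.244,0.002,0,0,41.2,0],[-0.359,-0.244,0.002,0,0,41.2,0],[-0.359,-0.244,0.002,0,0,41.2,0],[-0.359,-0.244,0.002,0,0,41.2,0],[-0.359,-0.244,0.002,0,0,41.2,0]]'
python3 -m inch '[[-0.366,-0.206,0.04,0,0,43.5,0],[-0.366,-0.206,0.04,0,0,43.5,0],[-0.366,-0.206,0.04,0,0,43.5,0],[-0.366,-0.206,0.04,0,0,43.5,0],[-0.366,-0.206,0.04,0,0,43.5,0],[-0.366,-0.206,0.04,0,0,43.5,0],[-0.366,-0.206,0.04,0,0,43.5,0],[-0.366,-0.206,0.04,0,0,43.5,0],[-0.366,-0.206,0.04,0,0,43.5,0],[-0.366,-0.206,0.04,0,0,43.5,0]]'
python3 - <<'E'
from h import *
c=cam("wrist"); save(c,"w1.png"); print(c["o"],c["Rc"],c["vertical_fov"],get_state()["clock"])
E
```

```text
clock: 1.1
eef_pos: [0.4324, 0.1474, 0.2898]
orientation: [0.0, 0.502, 0.865, -0.0]
wrist_force: [-0.1, 0.7, 0.4]
gripper_width: 0.0458
finger_force: 0.0
clock: 2.1
eef_pos: [0.4348, -0.2714, 0.2493]
orientation: [-0.001, 0.786, 0.618, -0.0]
wrist_force: [-0.0, 0.4, -1.1]
gripper_width: 0.0458
finger_force: 0.0
[ 0.45256246 -0.19776164  0.34199351] [[ 0.97169417 -0.22657606 -0.06688591]
 [-0.23623985 -0.93322121 -0.27071924]
 [-0.00108085  0.27885742 -0.96033191]] 63.54963087543797 2.15
```

View pics/w1.png

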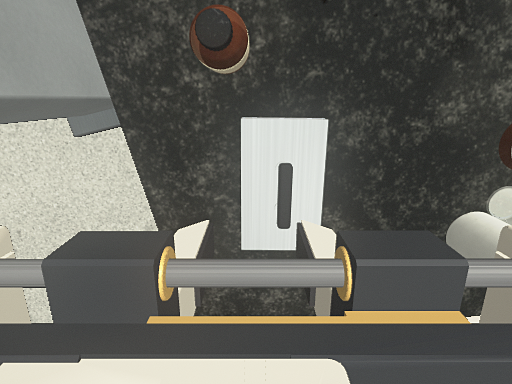

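The wrist view shows the whole long lid, with its corners around (241,118) to (327,249) and its bar at (285,196). Next I'll measure both from this view.

```bash
cat >> h.py <<'E'
def blob(c,m,h,near,minpx=80):
    """component of mask m containing/closest to world xy near; minAreaRect cast on plane h -> ctr, (long,short) mm, heading of long axis deg"""
    n,l,st,ce=cv2.connectedComponentsWithStats(m.astype(np.uint8)); best=None
    for i in range(1,n):
        if st[i][4]<minpx: continue
        q=ray(c,*ce[i],h)[:2]; d=np.hypot(*(q-near))
        if best is None or d<best[0]: best=(d,i)
    i=best[1]; cs,_=cv2.findContours((l==i).astype(np.uint8),cv2.RETR_EXTERNAL,cv2.CHAIN_APPROX_NONE)
    k=max(cs,key=len)[:,0]; Q=np.array([ray(c,u,v,h)[:2] for u,v in k])*1000
    r=cv2.minAreaRect(Q.astype(np.float32)); (w,hh),a=r[1],r[2]
    if w<hh: w,hh,a=hh,w,a+90
    a=(a+90)%180-90 if False else a%180
    return np.round(r[0],1),(round(w,1),round(hh,1)),round(a,1),st[i][4]
E
python3 - <<'E'
from h import *
c=cam("wrist"); P=cloud(c); Z=np.nan_to_num(P[...,2]); f=np.hypot(P[...,0]-.458,P[...,1]+.286)<.12
print("bar",blob(c,f&(Z>.07)&(Z<.1),.0835,(.458,-.286)))
print("lid",blob(c,f&(Z>.035)&(Z<.1),.0525,(.458,-.286)), np.nanmedian(Z[f&(Z>.07)&(Z<.1)]))
E
```

```text
bar (array([ 457.8, -284.6]), (60.0, 12.3), 75.8, np.int32(902))
lid (array([ 458.5, -285.9]), (133.4, 79.3), 75.8, np.int32(10100)) 0.08342100133259939
```

Run:
```python
from h import *
rows(tool(-14.2,grasp=(.458,-.2852,.11)),tool(-14.2,grasp=(.458,-.2852,.079)))
```

```text
shift [-0.0109  0.0264  0.0927] turn [-0.1 -0.1  0.7]  steps~ 2
shift [0.    0.    0.031] turn [0. 0. 0.]  steps~ 1
```

```bash
python3 -m inch '[[-0.011,0.026,0.06,0,0,0.7,0],[-0.011,0.026,0.093,0,0,0.7,0],[-0.011,0.026,0.093,0,0,0.7,0],[-0.011,0.026,0.124,0,0,0.7,0],[-0.011,0.026,0.124,0,0,0.7,0],[-0.011,0.026,0.124,0,0,0.7,1],[-0.011,0.026,0.124,0,0,0.7,1],[-0.011,0.026,0.124,0,0,0.7,1],[-0.011,0.026,0.124,0,0,0.7,1],[-0.011,0.026,0.124,0,0,0.7,1]]'
python3 -m inch '[[0,0,-0.02,0,0,0,1],[0,0,-0.04,0,0,0,1],[0,0,-0.06,0,0,0,1],[0,0,-0.1,0,0,0,1],[0,0,-0.13,0,0,0,1],[0,0,-0.13,0,0,0,1],[0,0,-0.13,0,0,0,1]]'
python3 - <<'E'
from h import *
# look at the tins with the top camera (lid out of the way)
c=cam("top"); P=cloud(c); Z=np.nan_to_num(P[...,2])
b=(Z>.03)&(Z<.065)
for n,q,rad in (("sq",(.458,-.286),.075),("long",(.435,-.003),.08),("round",(.455,.278),.055)):
    f=np.hypot(P[...,0]-q[0],P[...,1]-q[1])<rad
    print(n,blob(c,f&b,.05,q,30))
save(c,"t1.png")
# start from present: over the long tin
print(pose()[1]); rows(tool(21.5,grasp=(.435,-.003,.16)))
E
```

```text
clock: 3.2
eef_pos: [0.458, -0.2864, 0.1269]
orientation: [0.001, 0.789, 0.614, 0.0]
wrist_force: [-1.2, 0.3, 6.3]
gripper_width: 0.0115
finger_force: 30.0
clock: 3.9
eef_pos: [0.4576, -0.2861, 0.2561]
orientation: [0.0, 0.789, 0.614, 0.0]
wrist_force: [0.9, 0.7, -2.4]
gripper_width: 0.0117
finger_force: 30.0Traceback (most recent call last):
  File "<stdin>", line 7, in <module>
  File "h.py", line 39, in blob
    i=best[1]; cs,_=cv2.findContours((l==i).astype(np.uint8),cv2.RETR_EXTERNAL,cv2.CHAIN_APPROX_NONE)
      ~~~~^^^
TypeError: 'NoneType' object is not subscriptable
```

Run:
```python
from h import *
import pickle
c=pickle.load(open("top0.pkl","rb")); c1=cam("top")
for c in (c,c1):
  P=cloud(c); Z=np.nan_to_num(P[...,2])
  for n,q,rad in (("long",(.435,-.003),.08),("round",(.455,.278),.055)):
    f=np.hypot(P[...,0]-q[0],P[...,1]-q[1])<rad
    b=f&(Z>.03)&(Z<.065)
    Q=P[b]; e=Q[Q[:,2]>.042]
    print(n,blob(c,b,.05,q,30),"rim pts rect",cv2.minAreaRect(e[:,:2].astype(np.float32)*1000), (e[:,:2].min(0)+e[:,:2].max(0))/2)
rows(tool(21.5,grasp=(.435,-.003,.16)))
```

```text
long (array([435.3,  -3.5]), (121.1, 69.0), 111.5, np.int32(178)) rim pts rect ((435.12371826171875, -3.4922943115234375), (69.26647186279297, 121.13028717041016), 21.50266456604004) [ 0.43567148 -0.00353589]
round (array([455. , 277.4]), (74.1, 70.6), 89.8, np.int32(146)) rim pts rect ((455.0359191894531, 278.1037292480469), (73.64730834960938, 70.73236083984375), 89.90287017822266) [0.45503543 0.2781016 ]
long (array([435.3,  -3.5]), (121.1, 69.0), 111.5, np.int32(177)) rim pts rect ((435.254150390625, -3.6676025390625), (69.15094757080078, 121.4449234008789), 21.502960205078125) [ 0.43563837 -0.00355618]
round (array([455. , 277.4]), (74.1, 70.6), 89.8, np.int32(142)) rim pts rect ((454.97796630859375, 278.2449035644531), (73.15179443359375, 70.68022155761719), 89.80342102050781) [0.45496655 0.27823548]
shift [ 0.2686 -0.0906  0.0483] turn [ -0.1  -0.1 -35.7]  steps~ 6
```

```bash
python3 -m inch '[[0.269,-0.091,0,0,0,-35.7,1],[0.269,-0.091,0,0,0,-35.7,1],[0.269,-0.091,0,0,0,-35.7,1],[0.269,-0.091,0,0,0,-35.7,1],[0.269,-0.091,0,0,0,-35.7,1],[0.269,-0.091,0,0,0,-35.7,1],[0.269,-0.091,0.03,0,0,-35.7,1],[0.269,-0.091,0.06,0,0,-35.7,1],[0.269,-0.091,0.06,0,0,-35.7,1],[0.269,-0.091,0.06,0,0,-35.7,1]]'
python3 - <<'E'
from h import *
c=cam("wrist"); save(c,"w2.png")
rows(tool(21.5,grasp=(.4356,-.0044,.105)),tool(21.5,grasp=(.4356,-.0044,.0799)))
E
```

```text
clock: 5.0
eef_pos: [0.4351, -0.0032, 0.1957]
orientation: [-0.001, 0.563, 0.827, -0.001]
wrist_force: [0.1, 0.1, -0.8]
gripper_width: 0.0116
finger_force: 30.0
shift [-0.0009 -0.0005  0.0446] turn [-0. -0. -0.]  steps~ 1
shift [0.     0.     0.0251] turn [0. 0. 0.]  steps~ 1
```

View pics/w2.png

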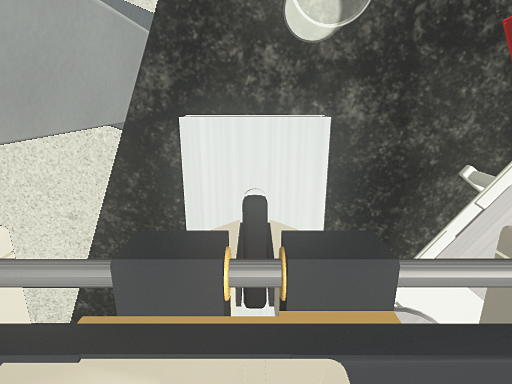

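The lid sits squarely in the fingers and hides the tin below it. The beaker at (325,15) is clear. I'll lower it now.

```bash
python3 -m inch '[[-0.001,-0.0005,0.03,0,0,0,1],[-0.001,-0.0005,0.045,0,0,0,1],[-0.001,-0.0005,0.05,0,0,0,1],[-0.001,-0.0005,0.055,0,0,0,1],[-0.001,-0.0005,0.06,0,0,0,1],[-0.001,-0.0005,0.065,0,0,0,1],[-0.001,-0.0005,0.069,0,0,0,1],[-0.001,-0.0005,0.070,0,0,0,1],[-0.001,-0.0005,0.070,0,0,0,1]]'
```

```text
clock: 5.95
eef_pos: [0.4356, -0.0043, 0.1269]
orientation: [0.0, 0.563, 0.827, 0.0]
wrist_force: [-2.5, -0.5, 6.4]
gripper_width: 0.0118
finger_force: 30.0
```

```bash
python3 -m inch '[[0,0,0,0,0,0,0],[0,0,0,0,0,0,0],[0,0,0,0,0,0,0],[0,0,0,0,0,0,0],[0,0,-0.01,0,0,0,0],[0,0,-0.03,0,0,0,0],[0,0,-0.08,0,0,0,0],[0,0,-0.13,0,0,0,0],[0,0,-0.13,0,0,0,0],[0,0,-0.13,0,0,0,0]]'
python3 - <<'E'
from h import *
R,p=tool(-16,35,grasp=(.615,.037,.107)); p=p-R@[.025,0,.13]
print(p); rows((R,p))
E
```

```text
clock: 6.95
eef_pos: [0.4356, -0.0043, 0.2577]
orientation: [0.002, 0.563, 0.827, 0.001]
wrist_force: [-0.6, 0.6, -0.3]
gripper_width: 0.0459
finger_force: 0.0
[0.51051887 0.040952   0.25198991]
shift [0.0146 0.0862 0.006 ] turn [-33.5 -11.4  36.3]  steps~ 6
```

```bash
python3 -m inch '[[0.015,0.086,0.006,-33.5,-11.4,36.3,0],[0.015,0.086,0.006,-33.5,-11.4,36.3,0],[0.015,0.086,0.006,-33.5,-11.4,36.3,0],[0.015,0.086,0.006,-33.5,-11.4,36.3,0],[0.015,0.086,0.006,-33.5,-11.4,36.3,0],[0.015,0.086,0.006,-33.5,-11.4,36.3,0],[0.015,0.086,0.006,-33.5,-11.4,36.3,0],[0.015,0.086,0.006,-33.5,-11.4,36.3,0],[0.015,0.086,0.006,-33.5,-11.4,36.3,0]]'
python3 - <<'E'
from h import *
import pickle
s=get_state(); print(np.round(s["q"],2))
c=cam("wrist"); save(c,"w3.png"); pickle.dump((c,pose()),open("w3.pkl","wb"))
t=cam("top"); save(t,"t2.png"); P=cloud(t); Z=np.nan_to_num(P[...,2])
for n,q,rad in (("sq",(.458,-.286),.09),("long",(.435,-.003),.1)):
    f=np.hypot(P[...,0]-q[0],P[...,1]-q[1])<rad
    print(n,blob(t,f&(Z>.03)&(Z<.065),.05,q,30), "plate z",np.median(Z[f&(Z>.03)&(Z<.065)]))
E
```

```text
clock: 7.85
eef_pos: [0.5094, 0.0413, 0.2492]
orientation: [0.238, 0.762, 0.576, 0.179]
wrist_force: [0.6, -0.1, 1.0]
gripper_width: 0.0459
finger_force: 0.0
[ 0.01  0.19  2.02 -0.45  0.39  0.66]
sq (array([ 453.7, -295.2]), (74.0, 68.8), 75.5, np.int32(206)) plate z 0.0476020933334812
long (array([441.6, -22.3]), (96.1, 80.4), 111.5, np.int32(772)) plate z 0.05281956577916869
```

View pics/w3.png

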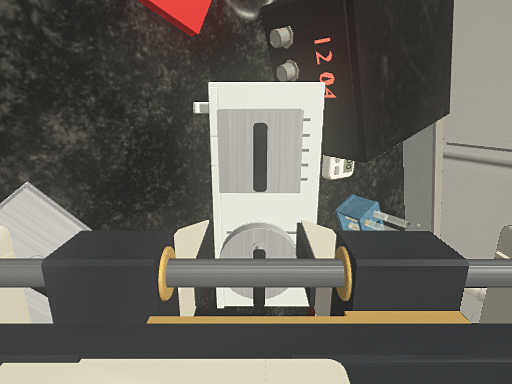

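The wrist view shows the grey square lid at (260,150) with its bar at (260,157), face up in the far bay. The round lid is nearer the gripper at (260,262). I'll measure both in the tool frame.

```bash
cat >> h.py <<'E'
def bars(c,RP,zlo=None):
    """dark bar pixels near stand -> tool-frame rect, plus plate plane normal in tool frame"""
    R,p=RP; P=(cloud(c)-p)@R; return P
E
python3 - <<'E'
from h import *
import pickle
c,RP=pickle.load(open("w3.pkl","rb")); P=bars(c,RP); R,p=RP
g=c["color"].max(2)
sub=np.zeros(g.shape,bool); sub[95:205,215:310]=1
b=sub&(g<75); Q=P[b]; print("bar",len(Q),np.nanmedian(Q,0).round(4)); r=cv2.minAreaRect(Q[:,:2].astype(np.float32)*1000); print(r)
pl=sub&(g>130)&(g<185)&(np.abs(P[...,2]-np.nanmedian(Q[:,2])-.031)<.01); A=P[pl]
m=A.mean(0); n=np.linalg.svd(A-m)[2][2]; print("plate normal tool",n.round(3),len(A), cv2.minAreaRect(A[:,:2].astype(np.float32)*1000))
ctr=np.array([r[0][0]/1000,r[0][1]/1000,np.nanmedian(Q[:,2])]); print("bar top world",(R@ctr+p).round(4))
nz=R@(n if n[2]<0 else -n); print("lid z world",nz.round(3),"tilt",np.degrees(np.arccos(nz[2])),"heading",np.degrees(np.arctan2(-nz[1],-nz[0])))
E
```

```text
bar 225 [ 0.0267 -0.0004  0.1698]
((26.03452491760254, 3.903859853744507), (10.493107795715332, 58.39098358154297), 89.94713592529297)
plate normal tool [ 0.009 -0.004 -1.   ] 4158 ((25.52920913696289, 3.768157958984375), (79.6583480834961, 79.78812408447266), 89.95050811767578)
bar top world [0.6128 0.0386 0.1121]
lid z world [-0.547  0.167  0.82 ] tilt 34.86967073915045 heading -16.945404692600917
```

Run:
```python
from h import *
import pickle
c,RP=pickle.load(open("w3.pkl","rb")); P=bars(c,RP); g=c["color"].max(2)
print("plate z",np.median(P[110:185,225:245,2]),"bar z col260",np.round(P[125:195:10,260,2],4), "bar y at row 155",[(u,g[155,u],*np.round(P[155,u,1:]*1000,1)) for u in range(248,272,2)])
```

```text
plate z nan bar z col260 [0.1701 0.1698 0.1687 0.1687 0.1684 0.1692 0.1703] bar y at row 155 [(248, np.uint8(182), np.float64(-7.2), np.float64(201.2)), (250, np.uint8(180), np.float64(-5.2), np.float64(200.4)), (252, np.uint8(195), np.float64(-3.4), np.float64(202.4)), (254, np.uint8(66), np.float64(-1.3), np.float64(170.4)), (256, np.uint8(76), np.float64(0.4), np.float64(168.7)), (258, np.uint8(75), np.float64(2.1), np.float64(169.8)), (260, np.uint8(75), np.float64(3.8), np.float64(168.7)), (262, np.uint8(77), np.float64(5.5), np.float64(169.7)), (264, np.uint8(77), np.float64(7.2), np.float64(168.3)), (266, np.uint8(61), np.float64(8.9), np.float64(170.2)), (268, np.uint8(186), np.float64(12.0), np.float64(201.0)), (270, np.uint8(185), np.float64(13.9), np.float64(201.0))]
```

```bash
python3 -m inch '[[0.026,0.004,0.03,0,0,0,0],[0.026,0.004,0.07,0,0,0,0],[0.026,0.004,0.1,0,0,0,0],[0.026,0.004,0.12,0,0,0,0],[0.026,0.004,0.127,0,0,0,0],[0.026,0.004,0.127,0,0,0,1],[0.026,0.004,0.127,0,0,0,1],[0.026,0.004,0.127,0,0,0,1],[0.026,0.004,0.127,0,0,0,1],[0.026,0.004,0.127,0,0,0,1]]'
python3 - <<'E'
from h import *
import pickle
R,p=pickle.load(open("w3.pkl","rb"))[1]; c=R@[.0258,.0038,.1755]+p; R2,p2=pose()
print("bar centre in tool now",(R2.T@(c-p2)).round(4))
E
python3 -m inch '[[0,0,-0.02,0,0,0,1],[0,0,-0.04,0,0,0,1],[0,0,-0.06,0,0,0,1],[0,0,-0.1,0,0,0,1],[0,0,-0.12,0,0,0,1],[0,0,-0.12,0,0,0,1]]'
python3 - <<'E'
from h import *
rows(tool(-14.5,tcp=(.45,.0,.30)),tool(-14.5,tcp=(.454,-.15,.28)))
E
```

```text
clock: 8.95
eef_pos: [0.5948, 0.0524, 0.1586]
orientation: [0.239, 0.765, 0.574, 0.169]
wrist_force: [-5.0, 0.4, 3.4]
gripper_width: 0.0113
finger_force: 30.0
bar centre in tool now [-0.0075 -0.0085  0.0561]
clock: 9.55
eef_pos: [0.5313, 0.0736, 0.2605]
orientation: [0.24, 0.764, 0.573, 0.171]
wrist_force: [0.1, -0.3, -0.8]
gripper_width: 0.0116
finger_force: 30.0
shift [-0.0941 -0.0256 -0.0638] turn [34.3  1.3 -1.7]  steps~ 4
shift [-0.1442  0.0414  0.02  ] turn [0. 0. 0.]  steps~ 4
```

Run:
```python
from h import *
import pickle
print(np.round(get_state()["q"],3))
RP=pose(); c=cam("wrist"); save(c,"w4.png"); P=bars(c,RP)
m=(np.abs(P[...,0])<.08)&(np.abs(P[...,1])<.06)&(P[...,2]>.07)&(P[...,2]<.1)
A=P[m]; print(len(A),A.mean(0),np.median(A[:,2]),A.min(0),A.max(0)); print(cv2.minAreaRect(A[:,:2].astype(np.float32)*1000)); n=np.linalg.svd(A-A.mean(0),full_matrices=False)[2][2]; print(n)
```

```text
[ 0.1    0.226  1.925 -0.501  0.483  0.771]
7365 [0.01947073 0.0002699  0.08108202] 0.08020586627669882 [-0.04712429 -0.03981234  0.07466582] [0.03360297 0.04040877 0.0964275 ]
((-6.760475158691406, 0.21382904052734375), (80.77515411376953, 80.15117645263672), 0.17575399577617645)
[-0.11381711  0.01232744  0.99342524]
```

View pics/w4.png

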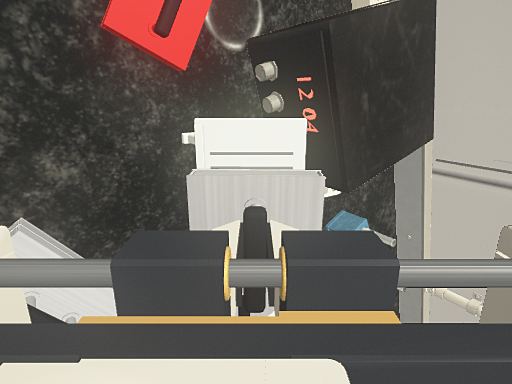

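Run:
```python
from h import *
RP=pose(); c=cam("wrist"); P=bars(c,RP)
for cols in ((195,235),(275,315)):
  for r in (176,185,195,205,215,225): print(r,np.nanmedian(P[r,cols[0]:cols[1]],0).round(4))
A=np.concatenate([P[178:228,195:235].reshape(-1,3),P[178:228,275:318].reshape(-1,3)]); A=A[(A[:,2]>.06)&(A[:,2]<.1)]
n=np.linalg.svd(A-A.mean(0),full_matrices=False)[2][2]; print(n)
```

```text
176 [ 0.0324 -0.0232  0.0801]
185 [ 0.027  -0.0234  0.0802]
195 [ 0.021  -0.0235  0.0802]
205 [ 0.0146 -0.0238  0.0805]
215 [ 0.0083 -0.0241  0.0806]
225 [ 0.0019 -0.0244  0.0805]
176 [0.0325 0.0229 0.0797]
185 [0.0272 0.0231 0.0796]
195 [0.0211 0.0232 0.0797]
205 [0.0149 0.0234 0.0797]
215 [0.0085 0.0238 0.0801]
225 [0.0022 0.024  0.0798]
[-0.01471324 -0.01339309 -0.99980205]
```

Run:
```python
from h import *
for k in range(2):
    t=cam("top"); P=cloud(t); Z=np.nan_to_num(P[...,2])
    f=np.hypot(P[...,0]-.455,P[...,1]+.292)<.08
    for lo,hi in((.03,.065),(.043,.058)):
        b=f&(Z>lo)&(Z<hi); e=P[b]; print(blob(t,b,.05,(.455,-.292),20),cv2.minAreaRect(e[:,:2].astype(np.float32)*1000))
cv2.imwrite("pics/sq.png",cv2.resize(t["color"][195:250,350:420,::-1],None,fx=8,fy=8,interpolation=cv2.INTER_NEAREST))
rows(tool(-14.5,tcp=(.45,.0,.30)))
```

```text
(array([ 453.6, -295.5]), (73.4, 68.8), 75.6, np.int32(209)) ((453.0594482421875, -297.4527893066406), (69.67716217041016, 68.74600982666016), 75.66938781738281)
(array([ 453.3, -296.8]), (70.7, 68.7), 75.5, np.int32(141)) ((453.0167541503906, -297.49334716796875), (69.65042877197266, 68.71975708007812), 75.80521392822266)
(array([ 453.7, -295.3]), (73.8, 68.8), 75.5, np.int32(209)) ((453.097900390625, -297.6289978027344), (70.09879302978516, 68.99575805664062), 75.79046630859375)
(array([ 453.2, -297. ]), (70.3, 68.7), 75.5, np.int32(138)) ((453.097900390625, -297.6289978027344), (70.09879302978516, 68.99575805664062), 75.79046630859375)
shift [-0.0936 -0.024  -0.067 ] turn [33.9  1.5 -1.7]  steps~ 4
```

View pics/sq.png

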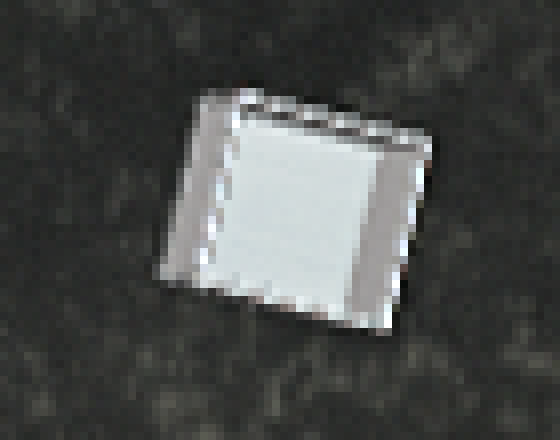

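The crop shows the open square tin clearly, with its rim at (205–430, 90–325) and empty inside. I'll level the lid and carry it there.

Run:
```python
from h import *
a=tool(-14.3,tcp=(.45,.0,.30)); R,_=a
p=np.array([.4530,-.2975,0])-R@[-.0068,.0003,0]; print(p)
rows(a,(R,p+[0,0,.27]))
```

```text
[ 0.45438889 -0.29083659  0.        ]
shift [-0.0936 -0.024  -0.067 ] turn [33.9  1.6 -1.9]  steps~ 4
shift [-0.2807  0.0761  0.03  ] turn [0. 0. 0.]  steps~ 6
```

```bash
python3 -m inch '[[-0.094,-0.024,-0.067,33.9,1.6,-1.9,1],[-0.094,-0.024,-0.067,33.9,1.6,-1.9,1],[-0.094,-0.024,-0.067,33.9,1.6,-1.9,1],[-0.094,-0.024,-0.067,33.9,1.6,-1.9,1],[-0.094,-0.024,-0.067,33.9,1.6,-1.9,1],[-0.094,-0.024,-0.067,33.9,1.6,-1.9,1],[-0.094,-0.024,-0.067,33.9,1.6,-1.9,1]]'
python3 -m inch '[[-0.281,0.076,0.03,0,0,0,1],[-0.281,0.076,0.03,0,0,0,1],[-0.281,0.076,0.03,0,0,0,1],[-0.281,0.076,0.03,0,0,0,1],[-0.281,0.076,0.03,0,0,0,1],[-0.281,0.076,0.03,0,0,0,1],[-0.281,0.076,0.03,0,0,0,1],[-0.281,0.076,0.03,0,0,0,1],[-0.281,0.076,0.03,0,0,0,1]]'
cat >> h.py <<'E'
def held(half,hy):
    RP=pose(); c=cam("wrist"); P=bars(c,RP); z=P[...,2]
    A=P[(np.abs(P[...,1])<hy)&(np.abs(P[...,1])>.012)&(z>.066)&(z<.1)&(P[...,0]>-.005)&(P[...,0]<.06)]
    zp=np.median(A[:,2]); A=A[np.abs(A[:,2]-zp)<.003]; n=np.linalg.svd(A-A.mean(0),full_matrices=False)[2][2]
    print("plate z",zp,"far edge x",np.percentile(A[:,0],99.7),"y range",np.percentile(A[:,1],[.3,99.7]),"normal",n.round(3)); return A
E
python3 - <<'E'
from h import *
held(.04,.06)
R,_=tool(-14.3,tcp=(0,0,0)); p=np.array([.4530,-.2975,.1325])-R@[-.0068,.0003,0]
rows((R,p))
E
```

```text
clock: 10.45
eef_pos: [0.45, -0.0006, 0.2997]
orientation: [0.0, 0.79, 0.613, 0.0]
wrist_force: [0.1, -0.1, 0.1]
gripper_width: 0.0113
finger_force: 30.0
clock: 11.35
eef_pos: [0.454, -0.2898, 0.2706]
orientation: [-0.0, 0.789, 0.614, 0.001]
wrist_force: [-0.4, 0.8, -0.4]
gripper_width: 0.0117
finger_force: 30.0
plate z 0.08036458063125512 far edge x 0.03289003239410768 y range [-0.03972909  0.03989762] normal [-0.014 -0.014 -1.   ]
shift [-0.0013  0.0003  0.1384] turn [ 0.1 -0.1  0.1]  steps~ 3
```

```bash
python3 -m inch '[[-0.001,0.0003,0.05,0,0,0,1],[-0.001,0.0003,0.1,0,0,0,1],[-0.001,0.0003,0.118,0,0,0,1],[-0.001,0.0003,0.123,0,0,0,1],[-0.001,0.0003,0.128,0,0,0,1],[-0.001,0.0003,0.132,0,0,0,1],[-0.001,0.0003,0.136,0,0,0,1],[-0.001,0.0003,0.139,0,0,0,1],[-0.001,0.0003,0.139,0,0,0,1]]'
```

```text
clock: 12.3
eef_pos: [0.4552, -0.2923, 0.1333]
orientation: [0.001, 0.79, 0.614, 0.002]
wrist_force: [1.2, 2.8, 5.8]
gripper_width: 0.0116
finger_force: 30.0
```

```bash
python3 -m inch '[[0,0,0,0,0,0,0],[0,0,0,0,0,0,0],[0,0,0,0,0,0,0],[0,0,0,0,0,0,0],[0,0,-0.01,0,0,0,0],[0,0,-0.03,0,0,0,0],[0,0,-0.08,0,0,0,0],[0,0,-0.13,0,0,0,0],[0,0,-0.13,0,0,0,0],[0,0,-0.13,0,0,0,0]]'
python3 - <<'E'
from h import *
R,p=tool(-16,35,grasp=(.583,-.078,.107)); p=p-R@[.025,0,.12]
print(p); rows((R,p))
E
```

```text
clock: 13.3
eef_pos: [0.4544, -0.2925, 0.2636]
orientation: [0.002, 0.79, 0.614, 0.001]
wrist_force: [-0.1, 0.4, -0.0]
gripper_width: 0.0461
finger_force: 0.0
[ 0.48403244 -0.07562899  0.24379839]
shift [ 0.2175 -0.0249  0.0196] turn [-34.7  -0.5   1.7]  steps~ 5
```

```bash
python3 -m inch '[[0.217,-0.025,0.02,-34.7,-0.5,1.7,0],[0.217,-0.025,0.02,-34.7,-0.5,1.7,0],[0.217,-0.025,0.02,-34.7,-0.5,1.7,0],[0.217,-0.025,0.02,-34.7,-0.5,1.7,0],[0.217,-0.025,0.02,-34.7,-0.5,1.7,0],[0.217,-0.025,0.02,-34.7,-0.5,1.7,0],[0.217,-0.025,0.02,-34.7,-0.5,1.7,0],[0.217,-0.025,0.02,-34.7,-0.5,1.7,0],[0.217,-0.025,0.02,-34.7,-0.5,1.7,0],[0.217,-0.025,0.02,-34.7,-0.5,1.7,0]]'
python3 -m inch '[[0,0,0,0,0,0,0],[0,0,0,0,0,0,0],[0,0,0,0,0,0,0]]'
python3 - <<'E'
from h import *
s=get_state(); print(np.round(s["q"],3),np.round(s["dq"],3))
RP=pose(); c=cam("wrist"); save(c,"w5.png"); P=bars(c,RP); g=c["color"].max(2); R,p=RP
f=(np.hypot(P[...,0]-.025,P[...,1])<.05)&(g<100)&(P[...,2]>.14)&(P[...,2]<.175)
Q=P[f]; r=cv2.minAreaRect(Q[:,:2].astype(np.float32)*1000); v,u=np.nonzero(f)
print(len(Q),"px",u.mean(),v.mean(),r,"z",np.median(Q[:,2]),"world",R@[*np.array(r[0])/1000,np.median(Q[:,2])]+p)
A=P[(np.hypot(P[...,0]-.025,P[...,1])<.05)&(g>130)&(np.abs(P[...,2]-np.median(Q[:,2])-.031)<.006)]
n=np.linalg.svd(A-A.mean(0),full_matrices=False)[2][2]; print("plate",np.median(A[:,2]),n)
t=cam("top"); T=cloud(t); Z=np.nan_to_num(T[...,2])
for n,q in (("sq",(.453,-.2975)),("long",(.435,-.0035))):
    f=np.hypot(T[...,0]-q[0],T[...,1]-q[1])<.09; e=T[f&(Z>.045)&(Z<.07)]; print(n,np.median(e[:,2]),cv2.minAreaRect(e[:,:2].astype(np.float32)*1000),"plate fit normal",np.linalg.svd(e-e.mean(0),full_matrices=False)[2][2].round(3))
E
```

```text
clock: 14.3
eef_pos: [0.4837, -0.0768, 0.242]
orientation: [0.238, 0.763, 0.573, 0.18]
wrist_force: [-0.5, -0.7, -0.1]
gripper_width: 0.046
finger_force: 0.0
clock: 14.6
eef_pos: [0.4835, -0.076, 0.2421]
orientation: [0.238, 0.763, 0.574, 0.18]
wrist_force: [0.2, -0.5, -0.5]
gripper_width: 0.0459
finger_force: 0.0
[-0.327  0.143  2.106  0.1    0.288 -0.133] [ 0.005 -0.001  0.001 -0.001 -0.002 -0.001]
976 px 256.5061475409836 159.27766393442624 ((25.651113510131836, 1.640976905822754), (58.97008514404297, 11.142105102539062), 0.17667041718959808) z 0.15935067671921926 world [ 0.57932293 -0.07661803  0.11216204]
plate 0.19004620893619872 [ 8.68587027e-04 -5.95067793e-03 -9.99981917e-01]
sq 0.05297340910524162 ((452.72857666015625, -300.88470458984375), (81.84720611572266, 80.16542053222656), 75.59735870361328) plate fit normal [-0.002  0.002  1.   ]
long 0.05289816385455137 ((434.7198791503906, -5.383575439453125), (79.73694610595703, 131.63333129882812), 21.49979591369629) plate fit normal [ 0.001  0.001 -1.   ]
```

Both lids so far are seated and level: plates at 53 mm, normals within 0.2°. Next is the round lid, and I'll check the position before closing.

```bash
python3 -m inch '[[0.0257,0.0016,0.02,0,0,0,0],[0.0257,0.0016,0.04,0,0,0,0],[0.0257,0.0016,0.06,0,0,0,0],[0.0257,0.0016,0.08,0,0,0,0],[0.0257,0.0016,0.095,0,0,0,0],[0.0257,0.0016,0.105,0,0,0,0],[0.0257,0.0016,0.116,0,0,0,0],[0.0257,0.0016,0.116,0,0,0,0],[0.0257,0.0016,0.116,0,0,0,0],[0.0257,0.0016,0.116,0,0,0,0]]'
python3 - <<'E'
from h import *
R,p=pose(); b=np.array([.57932,-.07662,.11216]); print("bar top in tool",(R.T@(b-p)).round(4),"tilt",np.degrees(np.arccos(-R[2,2])),np.round(get_state()["q"],2))
E
```

```text
clock: 15.7
eef_pos: [0.5725, -0.0686, 0.1839]
orientation: [0.218, 0.77, 0.578, 0.159]
wrist_force: [-4.7, 1.1, 6.0]
gripper_width: 0.0458
finger_force: 3.4
bar top in tool [-0.0054 -0.0298  0.0659] tilt 31.29344020691328 [-0.24  0.39  1.92 -0.1   0.28  0.13]
```

The wrist joint has hit its 0.28 limit: the tool is nearly in line with the forearm, which is why the move fell short. I'll back off and lean the tool 15° along the bar. The pads stay flat on the bar sides that way, and joint 5 gets clear of its limit.

```bash
python3 -m inch '[[0,0,-0.02,0,0,0,0],[0,0,-0.04,0,0,0,0],[0,0,-0.07,0,0,0,0],[0,0,-0.09,0,0,0,0],[0,0,-0.09,0,0,0,0],[0,0,-0.09,0,0,0,0]]'
python3 - <<'E'
from h import *
print(get_state()["wrist_force"],np.round(get_state()["q"],2))
R0,_=tool(-16,35,grasp=(0,0,0)); R=R0@Ro.from_euler('y',-15,degrees=True).as_matrix()
b=np.array([.57932,-.07662,.11216])+R0@[0,0,.004]
p=b-R@[.0,0,.047+.10]; print(p,R[:,2]); rows((R,p))
E
```

```text
clock: 16.3
eef_pos: [0.5283, -0.0552, 0.2607]
orientation: [0.218, 0.77, 0.578, 0.16]
wrist_force: [0.6, -0.1, -0.5]
gripper_width: 0.046
finger_force: 0.0
[ 0.57888023 -0.14149559 -0.50283806] [-0.23  0.2   1.94 -0.07  0.46  0.11]
[ 0.51372464 -0.01823119  0.22519569] [ 0.46122982 -0.40150483 -0.79124012]
shift [ 0.0316 -0.0392  0.0175] turn [ -3.6 -14.5   0.4]  steps~ 2
```

```bash
python3 -m inch '[[0.0316,-0.0392,0.0175,-3.6,-14.5,0.4,0],[0.0316,-0.0392,0.0175,-3.6,-14.5,0.4,0],[0.0316,-0.0392,0.0175,-3.6,-14.5,0.4,0],[0.0316,-0.0392,0.0175,-3.6,-14.5,0.4,0],[0.0316,-0.0392,0.0175,-3.6,-14.5,0.4,0],[0.0316,-0.0392,0.0175,-3.6,-14.5,0.4,0],[0.0316,-0.0392,0.0175,-3.6,-14.5,0.4,0]]'
python3 - <<'E'
from h import *
s=get_state(); print(np.round(s["q"],3))
RP=pose(); c=cam("wrist"); save(c,"w6.png"); P=bars(c,RP); g=c["color"].max(2); R,p=RP
W=P@R.T+p
R0,_=tool(-16,35,grasp=(0,0,0)); b=np.array([.57932,-.07662,.11216])
L=(W-b)@R0   # lid frame axes (tool0): x along bar, z into board
f=(np.hypot(L[...,0],L[...,1])<.05)&(g<100)&(np.abs(L[...,2])<.012)
Q=L[f]; r=cv2.minAreaRect(Q[:,:2].astype(np.float32)*1000); print(len(Q),r,np.median(Q[:,2]))
A=L[(np.hypot(L[...,0],L[...,1])<.045)&(g>130)&(np.abs(L[...,2]-.031)<.006)]
print("plate",len(A),np.median(A[:,2]),np.linalg.svd(A-A.mean(0),full_matrices=False)[2][2].round(3))
E
```

```text
clock: 17.0
eef_pos: [0.5135, -0.0179, 0.2239]
orientation: [0.311, 0.779, 0.539, 0.079]
wrist_force: [-1.2, -0.8, 0.3]
gripper_width: 0.0458
finger_force: 0.0
[ 0.016  0.286  2.    -0.931  0.531  1.123]
957 ((0.05883216857910156, -0.23475313186645508), (59.83418273925781, 11.712616920471191), 0.06778353452682495) 6.814662582867638e-08
plate 5586 0.03067155335894904 [ 0.006  0.    -1.   ]
```

View pics/w6.png

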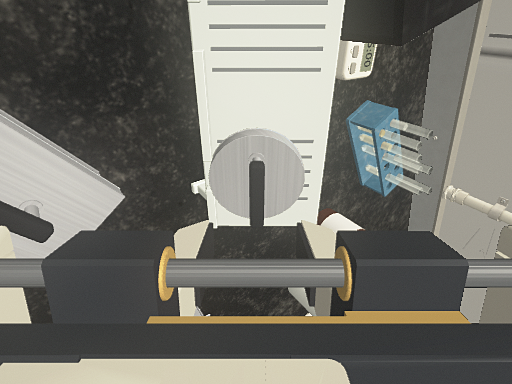

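The lid is undisturbed at (257,175), with its bar around (257,190). Joint 4 would run into its lower limit with this lean, and there is plenty of range on the positive side, so I'll lean the other way.

Run:
```python
from h import *
R0,_=tool(-16,35,grasp=(0,0,0)); R=R0@Ro.from_euler('y',15,degrees=True).as_matrix()
b=np.array([.57932,-.07662,.11216])+R0@[0,-.0001,.005]
p=b-R@[0,0,.147]; q=b-R@[0,0,.047]; print(p); rows((R,p),(R,q))
```

```text
[ 0.49322324 -0.0915118   0.22431918]
shift [-0.0734  0.0005  0.02  ] turn [-0.2 29.9 -0. ]  steps~ 4
shift [0.  0.  0.1] turn [0. 0. 0.]  steps~ 2
```

```bash
python3 -m inch '[[-0.0734,0.0005,0.02,-0.2,29.9,0,0],[-0.0734,0.0005,0.02,-0.2,29.9,0,0],[-0.0734,0.0005,0.02,-0.2,29.9,0,0],[-0.0734,0.0005,0.02,-0.2,29.9,0,0],[-0.0734,0.0005,0.02,-0.2,29.9,0,0],[-0.0734,0.0005,0.02,-0.2,29.9,0,0],[-0.0734,0.0005,0.02,-0.2,29.9,0,0],[-0.0734,0.0005,0.02,-0.2,29.9,0,0],[-0.0734,0.0005,0.02,-0.2,29.9,0,0],[-0.0734,0.0005,0.02,-0.2,29.9,0,0]]'
python3 - <<'E'
from h import *
s=get_state(); print(np.round(s["q"],3))
R0,_=tool(-16,35,grasp=(0,0,0)); R=R0@Ro.from_euler('y',15,degrees=True).as_matrix()
b=np.array([.57932,-.07662,.11216])+R0@[0,-.0001,.005]
rows((R,b-R@[0,0,.147]))
E
```

```text
clock: 18.05
eef_pos: [0.4913, -0.0902, 0.223]
orientation: [0.162, 0.737, 0.6, 0.266]
wrist_force: [0.4, 0.3, -0.4]
gripper_width: 0.0461
finger_force: 0.0
[-0.525  0.209  2.107  0.921  0.474 -1.084]
shift [-0.0007  0.0026 -0.0001] turn [-1.1  1.2 -0.2]  steps~ 1
```

Joint 5 is now at 0.47 and joint 4 has room. I'll advance halfway and check.

```bash
python3 -m inch '[[-0.001,0.0025,0.01,-1,1,0,0],[-0.001,0.0025,0.02,-1,1,0,0],[-0.001,0.0025,0.03,-1,1,0,0],[-0.001,0.0025,0.04,-1,1,0,0],[-0.001,0.0025,0.05,-1,1,0,0],[-0.001,0.0025,0.05,-1,1,0,0],[-0.001,0.0025,0.05,-1,1,0,0]]'
python3 - <<'E'
from h import *
s=get_state(); print(np.round(s["q"],3))
R0,_=tool(-16,35,grasp=(0,0,0)); R=R0@Ro.from_euler('y',15,degrees=True).as_matrix()
b=np.array([.57932,-.07662,.11216])+R0@[0,-.0001,.005]
rows((R,b-R@[0,0,.047]))
E
```

```text
clock: 18.75
eef_pos: [0.5218, -0.087, 0.1831]
orientation: [0.162, 0.734, 0.599, 0.276]
wrist_force: [-0.5, -0.9, -0.3]
gripper_width: 0.0461
finger_force: 0.0
[-0.489  0.333  2.094  1.169  0.406 -1.32 ]
shift [0.001  0.0024 0.0497] turn [-0.3  0.2 -0.2]  steps~ 1
```

```bash
python3 -m inch '[[0.001,0.0024,0.01,0,0,0,0],[0.001,0.0024,0.02,0,0,0,0],[0.001,0.0024,0.03,0,0,0,0],[0.001,0.0024,0.04,0,0,0,0],[0.001,0.0024,0.0495,0,0,0,0],[0.001,0.0024,0.0495,0,0,0,0],[0.001,0.0024,0.0495,0,0,0,0]]'
python3 - <<'E'
from h import *
s=get_state(); print(np.round(s["q"],3))
R0,_=tool(-16,35,grasp=(0,0,0)); R=R0@Ro.from_euler('y',15,degrees=True).as_matrix()
b=np.array([.57932,-.07662,.11216])+R0@[0,-.0001,.005]
rows((R,b-R@[0,0,.047]))
E
```

```text
clock: 19.45
eef_pos: [0.5535, -0.0811, 0.1451]
orientation: [0.161, 0.734, 0.6, 0.276]
wrist_force: [0.0, 0.2, 0.4]
gripper_width: 0.0459
finger_force: 0.0
[-0.44   0.45   2.054  1.366  0.355 -1.491]
shift [-0.0007  0.0003 -0.0001] turn [-0.4  0.2 -0.2]  steps~ 1
```

```bash
python3 -m inch '[[0,0,0,0,0,0,1],[0,0,0,0,0,0,1],[0,0,0,0,0,0,1],[0,0,0,0,0,0,1],[0,0,0,0,0,0,1]]'
python3 -m inch '[[0.003,0,-0.012,0,0,0,1],[0.007,0,-0.025,0,0,0,1],[0.013,0,-0.05,0,0,0,1],[0.020,0,-0.075,0,0,0,1],[0.026,0,-0.097,0,0,0,1],[0.026,0,-0.097,0,0,0,1],[0.026,0,-0.097,0,0,0,1],[0.026,0,-0.097,0,0,0,1]]'
python3 - <<'E'
from h import *
print(np.round(get_state()["q"],3))
RP=pose(); c=cam("wrist"); save(c,"w7.png"); P=bars(c,RP)
m=(np.hypot(P[...,0],P[...,1])<.06)&(np.abs(P[...,1])>.013)&(P[...,2]>.055)&(P[...,2]<.1)&(P[...,0]>-.01)
A=P[m]; 
for i in range(4):
    n=np.linalg.svd(A-A.mean(0),full_matrices=False)[2][2]; d=(A-A.mean(0))@n; A=A[np.abs(d)<max(.0015,1.5*d.std())]
print(len(A),A.mean(0),n,A.min(0),A.max(0),"pitch about y deg",np.degrees(np.arctan2(n[0],n[2])),"roll",np.degrees(np.arctan2(n[1],n[2])))
rows(tool(90,tcp=(.42,.1,.3)))
E
```

```text
clock: 19.95
eef_pos: [0.5536, -0.0813, 0.1454]
orientation: [0.162, 0.734, 0.6, 0.276]
wrist_force: [0.5, -0.3, -0.0]
gripper_width: 0.012
finger_force: 30.0
clock: 20.75
eef_pos: [0.4988, -0.0651, 0.2269]
orientation: [0.161, 0.734, 0.6, 0.276]
wrist_force: [-0.3, -0.2, -0.9]
gripper_width: 0.0115
finger_force: 30.0
[-0.465  0.203  2.109  0.945  0.45  -1.055]
3235 [1.38169653e-02 1.30472790e-05 7.72069496e-02] [-0.25397328  0.00770734  0.96718053] [ 0.00093108 -0.04068899  0.07239245] [0.0313656  0.04094313 0.08292453] pitch about y deg -14.713202287200007 roll 0.45657290741207623
shift [ 0.1653 -0.0587 -0.0898] turn [ 36.6  21.3 -97.5]  steps~ 13
```

View pics/w7.png

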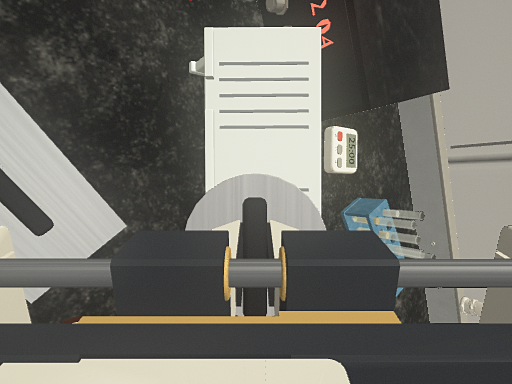

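The round lid is held at (255,200), pitched 15° in the tool as intended. Next I'll level it and carry it above the round tin at height.

Run:
```python
from h import *
R=tool(0,tcp=(0,0,0))[0]@Ro.from_euler('y',14.7,degrees=True).as_matrix()
off=R@[-.0111,0,.0885]; print("lid origin from tcp",off)
rows((R,np.array([.45,.0,.30])),(R,np.array([.455,.278,.19])-off))
```

```text
lid origin from tcp [ 0.          0.01172091 -0.08841991]
shift [ 0.0723 -0.0121 -0.0813] turn [37.1  4.7 -6.4]  steps~ 5
shift [0.2521 0.005  0.0884] turn [0. 0. 0.]  steps~ 6
```

```bash
python3 -m inch '[[0.072,-0.012,-0.081,37.1,4.7,-6.4,1],[0.072,-0.012,-0.081,37.1,4.7,-6.4,1],[0.072,-0.012,-0.081,37.1,4.7,-6.4,1],[0.072,-0.012,-0.081,37.1,4.7,-6.4,1],[0.072,-0.012,-0.081,37.1,4.7,-6.4,1],[0.072,-0.012,-0.081,37.1,4.7,-6.4,1],[0.072,-0.012,-0.081,37.1,4.7,-6.4,1],[0.072,-0.012,-0.081,37.1,4.7,-6.4,1]]'
python3 -m inch '[[0.252,0.005,0.088,0,0,0,1],[0.252,0.005,0.088,0,0,0,1],[0.252,0.005,0.088,0,0,0,1],[0.252,0.005,0.088,0,0,0,1],[0.252,0.005,0.088,0,0,0,1],[0.252,0.005,0.088,0,0,0,1],[0.252,0.005,0.088,0,0,0,1],[0.252,0.005,0.088,0,0,0,1],[0.252,0.005,0.088,0,0,0,1],[0.252,0.005,0.088,0,0,0,1]]'
python3 - <<'E'
from h import *
print(np.round(get_state()["q"],3))
RP=pose(); R,p=RP; c=cam("wrist"); save(c,"w8.png"); W=cloud(c)
f=(np.hypot(W[...,0]-.455,W[...,1]-.278)<.07)&(W[...,2]>.19)&(W[...,2]<.235)
A=W[f&(np.abs(((W-p)@R)[...,1])>.014)]
zp=np.median(A[:,2]); A=A[np.abs(A[:,2]-zp)<.004]
n=np.linalg.svd(A-A.mean(0),full_matrices=False)[2][2]; print("plate z",zp,"normal",n.round(4))
# visible rim arc: outermost points per angle -> circle fit
from scipy.optimize import least_squares
m=(f&(np.abs(W[...,2]-zp)<.005)).astype(np.uint8); cs,_=cv2.findContours(m,0,cv2.CHAIN_APPROX_NONE); k=max(cs,key=len)[:,0]
Q=np.array([ray(c,u,v,zp)[:2] for u,v in k]); Q=Q[Q[:,1]>p[1]+.02]
for R_ in (.0425,):
    s=least_squares(lambda x:np.hypot(Q[:,0]-x[0],Q[:,1]-x[1])-R_,[.455,.278],loss="soft_l1",f_scale=.0008); print(len(Q),s.x,np.abs(s.fun).mean())
print("tcp",p,"model lid centre",R@[-.0111,0,.0885]+p)
E
```

```text
clock: 21.6
eef_pos: [0.4496, 0.0, 0.2996]
orientation: [-0.09, 0.701, 0.701, 0.092]
wrist_force: [-0.3, -0.9, -1.2]
gripper_width: 0.0114
finger_force: 30.0
clock: 22.6
eef_pos: [0.4552, 0.2646, 0.2796]
orientation: [-0.089, 0.702, 0.701, 0.091]
wrist_force: [-0.1, -0.3, -0.7]
gripper_width: 0.0117
finger_force: 30.0
[0.261 0.309 1.633 0.272 1.143 0.156]
plate z 0.2082994781828575 normal [-0.0112  0.0028  0.9999]
359 [0.45567554 0.26714319] 0.008307986453875675
tcp [0.45520075 0.2646332  0.27956886] model lid centre [0.45546426 0.27633129 0.19114632]
```

Run:
```python
from h import *
from scipy.optimize import least_squares
R,p=pose(); c=cam("wrist"); W=cloud(c)
m=(np.hypot(W[...,0]-.455,W[...,1]-.278)<.07)&(np.abs(W[...,2]-.2083)<.005)
Q=[]
for u in range(512):
    v=np.nonzero(m[:,u])[0]
    if len(v)>5: Q.append(ray(c,u,v.min()-.5,.2083)[:2])
Q=np.array(Q); print(len(Q),Q.min(0),Q.max(0))
s=least_squares(lambda x:np.hypot(Q[:,0]-x[0],Q[:,1]-x[1])-x[2],[.455,.278,.0425],loss="soft_l1",f_scale=.0005); print(s.x,np.abs(s.fun).mean())
s=least_squares(lambda x:np.hypot(Q[:,0]-x[0],Q[:,1]-x[1])-.0425,[.455,.278],loss="soft_l1",f_scale=.0005); print(s.x,np.abs(s.fun).mean())
print(R.T@(np.array([*s.x,.2083])-p), p)
```

```text
139 [0.41538378 0.28888319] [0.49578825 0.31807446]
[0.45551812 0.27579186 0.04230001] 0.00013255085168775436
[0.45551757 0.27555729] 0.00014018735512996336
[-7.63418826e-03  7.11129224e-05  7.16713913e-02] [0.45523382 0.26477011 0.27956451]
```

Run:
```python
from h import *
import pickle
from scipy.optimize import least_squares
for f in("top0.pkl",):
    c=pickle.load(open(f,"rb")); W=cloud(c); b=(np.hypot(W[...,0]-.455,W[...,1]-.278)<.055)&(W[...,2]>.043)&(W[...,2]<.058)
    E=W[b]; s=least_squares(lambda x:np.hypot(E[:,0]-x[0],E[:,1]-x[1])-x[2],[.455,.278,.035],loss="soft_l1",f_scale=.001); print(len(E),s.x,np.abs(s.fun).mean())
    v,u=np.nonzero(b); Q=np.array([ray(c,a,d,.05)[:2] for a,d in zip(u,v)])
    s=least_squares(lambda x:np.hypot(Q[:,0]-x[0],Q[:,1]-x[1])-x[2],[.455,.278,.035],loss="soft_l1",f_scale=.001); print(s.x)
t=np.array([.455,.278,.0355])
```

```text
104 [0.45464921 0.27799535 0.03541944] 0.0008841041906973283
[0.45461353 0.27796314 0.03536522]
```

Run:
```python
from h import *
R,p=pose()
for dz in (0,-.1,-.135,-.145,-.15,-.1555,-.157): print(dz,(R.T@[-.0008,.0023,dz]).round(4))
print("up",R.T@[0,0,.13])
```

```text
0 [ 0.0022 -0.0008  0.0006]
-0.1 [-0.0231 -0.0011  0.0973]
-0.135 [-0.032  -0.0012  0.1312]
-0.145 [-0.0345 -0.0012  0.1408]
-0.15 [-0.0358 -0.0012  0.1457]
-0.1555 [-0.0372 -0.0012  0.151 ]
-0.157 [-0.0376 -0.0012  0.1525]
up [ 0.03296004  0.00034533 -0.12575181]
```

```bash
python3 -m inch '[[0.0022,-0.0008,0.0006,0,0,0,1],[-0.0105,-0.001,0.049,0,0,0,1],[-0.0231,-0.001,0.0973,0,0,0,1],[-0.032,-0.001,0.1312,0,0,0,1],[-0.0345,-0.001,0.1408,0,0,0,1],[-0.0358,-0.001,0.1457,0,0,0,1],[-0.0372,-0.001,0.151,0,0,0,1],[-0.0376,-0.001,0.1525,0,0,0,1],[-0.0376,-0.001,0.1525,0,0,0,1]]'
```

```text
clock: 23.6
eef_pos: [0.4555, 0.2685, 0.1241]
orientation: [-0.089, 0.701, 0.702, 0.093]
wrist_force: [1.1, -1.0, 2.6]
gripper_width: 0.0118
finger_force: 30.0
```

```bash
python3 -m inch '[[0,0,0,0,0,0,0],[0,0,0,0,0,0,0],[0,0,0,0,0,0,0],[0,0,0,0,0,0,0],[0.0025,0,-0.0097,0,0,0,0],[0.0076,0,-0.029,0,0,0,0],[0.018,0,-0.068,0,0,0,0],[0.033,0,-0.126,0,0,0,0],[0.033,0,-0.126,0,0,0,0],[0.033,0,-0.126,0,0,0,0]]'
python3 - <<'E'
from h import *
rows(tool(10,tcp=(.38,.08,.3)))
E
```

```text
clock: 24.6
eef_pos: [0.4547, 0.2684, 0.255]
orientation: [-0.088, 0.701, 0.702, 0.093]
wrist_force: [0.5, 0.3, -0.2]
gripper_width: 0.046
finger_force: 0.0
shift [-0.1705 -0.0745 -0.092 ] turn [  1.7 -14.7  -9.9]  steps~ 5
```

```bash
python3 -m inch '[[-0.17,-0.074,-0.092,1.7,-14.7,-9.9,0],[-0.17,-0.074,-0.092,1.7,-14.7,-9.9,0],[-0.17,-0.074,-0.092,1.7,-14.7,-9.9,0],[-0.17,-0.074,-0.092,1.7,-14.7,-9.9,0],[-0.17,-0.074,-0.092,1.7,-14.7,-9.9,0],[-0.17,-0.074,-0.092,1.7,-14.7,-9.9,0],[-0.17,-0.074,-0.092,1.7,-14.7,-9.9,0],[-0.17,-0.074,-0.092,1.7,-14.7,-9.9,0]]'
python3 - <<'E'
from h import *
t=cam("top"); save(t,"t9.png"); T=cloud(t); Z=np.nan_to_num(T[...,2])
for n,q in (("sq",(.453,-.2975)),("long",(.435,-.0035)),("round",(.4547,.278))):
    f=np.hypot(T[...,0]-q[0],T[...,1]-q[1])<.075; e=T[f&(Z>.045)&(Z<.062)]; nn=np.linalg.svd(e-e.mean(0),full_matrices=False)[2][2]
    print(n,len(e),np.percentile(e[:,2],[3,50,97]).round(4),nn.round(3),cv2.minAreaRect(e[:,:2].astype(np.float32)*1000))
for n,q,h in (("bottle",(.434,-.144),.099),("beaker",(.425,.148),.07),("flask",(.58,.347),.1)):
    f=np.hypot(T[...,0]-q[0],T[...,1]-q[1])<.05; e=T[f&(Z>.02)]; print(n,len(e),cv2.minAreaRect(e[:,:2].astype(np.float32)*1000) if len(e) else "")
E
```

```text
clock: 25.4
eef_pos: [0.3801, 0.0812, 0.2974]
orientation: [-0.002, 0.642, 0.767, -0.003]
wrist_force: [0.6, -0.2, 0.4]
gripper_width: 0.0458
finger_force: 0.0
sq 756 [0.048  0.0529 0.0573] [ 0.006 -0.008 -1.   ] ((452.6290283203125, -300.7380065917969), (81.00495910644531, 80.3483657836914), 75.00420379638672)
long 1062 [0.0487 0.0528 0.0566] [-0.001  0.001 -1.   ] ((435.26873779296875, -6.9832305908203125), (79.8863754272461, 128.63145446777344), 21.50010871887207)
round 627 [0.0486 0.0526 0.0566] [-0.001  0.003  1.   ] ((455.0298767089844, 277.5673828125), (84.8287582397461, 81.87092590332031), 89.91767883300781)
bottle 277 ((433.7411804199219, -144.02867126464844), (45.562294006347656, 47.42286682128906), 86.3763198852539)
beaker 1178 ((420.52496337890625, 132.29725646972656), (76.50830078125, 76.1145248413086), 29.50948715209961)
flask 299 ((579.6875610351562, 346.5223693847656), (49.125648498535156, 54.87246322631836), 64.04005432128906)
```

View pics/t9.png

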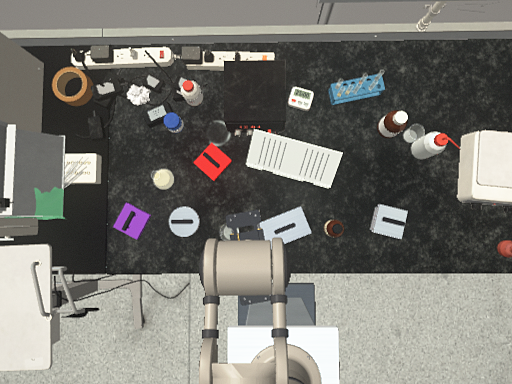

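All three lids sit on their own tins: round (184,222), long (286,228) and square (389,221). They are level, with plates at about 52.7 mm, and the stand is empty. The bottle and flask haven't moved; the beaker is partly hidden by the gripper, and the arm never touched it.

```bash
python3 -c "
from bench import ticket; print(ticket.sign_off())"
```

```text
the job is handed in; nothing more can be done
None
```

Job handed in at 25.4 s on the robot clock: all three lids are on their own tins, fully down and level, the bottle and flask are unmoved, and the beaker was partly hidden by the gripper in the last picture, so I couldn't measure it.

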